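# Shut down the drying tray and put the shaker jars away

## Robot

A 6-joint arm with a two-finger parallel gripper is mounted at the origin on the work surface. World frame = base frame: x ahead of the robot, y to its left, z up, the work surface at z = 0. Lengths are in m, angles in rad, forces in N, time in s.
With the tool pointing down it reaches from about 0.425 to 0.95 m from the base axis. Payload 14.7 kg.
Tool frame: the origin (TCP) lies where the fingers leave the gripper's body, on its centre line; the fingertips stand 73 mm ahead of it and the grasp point (between the pads) lies 54 mm ahead of it; z points along the fingers, y is the line along which they close (so a half turn about z gives the same grasp; the last joint's range is limited). The gripper opens to 85 mm and grips with 20 to 120 N. Pads are 22 mm wide; open, the fingers measure 114 mm over their backs; the gripper's body (76 mm by 85 mm) begins 54 mm behind the grasp point. The pads swing forward as they close: fully open they stand 13 mm farther back than shut.
Start: joints at [1.127, 0.48, 1.596, -0, 1.065, -0.047], TCP at [0.251, 0.6, 0.304] pointing down, gripper open.
Joint ranges: [-2.75, 2.75], [-0.82, 2.05], [0.23, 2.67], [-1.56, 4.7], [0.09, 2.69], [-2.92, 2.92]. Speed limits (rad/s): [1.89, 1.89, 2.39, 3.01, 3.01, 3.01].

## Interface

Orientations are given as a unit quaternion [x, y, z, w].
In Python, from plant import ctrl gives the robot as it stands. The module is installed in compiled form; this text tells all that it offers.
- The arm moves only by the shell command python3 -m handwheel 'ROWS'. ROWS is text: rows parted by semicolons, each of 5 numbers parted by spaces: the shift along the tool's x, y, z normalised to -1 to 1, where 1 is 1 m, then the turn about the tool's z normalised to -1 to 1, where 1 is pi/2 rad, then the opening, from 0 (shut) to 1 (fully open). In form: tx ty tz turn fingers; .... A call has 1 to 8 rows; each row shifts and turns the commanded pose from where the row before left it, along the tool's axes as they then stand; what a row does not reach is not made up. A row lasts 1/10 s, in which the tool goes at most 50 mm and 8.59 degrees, less where a joint would pass 70% of its speed; a pose out of reach is approached as far as the arm can. A call with a number of a shift or a turn outside -1 to 1 is refused whole. A call with a gripper value outside its range is refused whole. The fingers move at their own pace and stop on an object; the grip force is fixed at half the most. Time passes only in rows, so rows that do not move let the fingers close. It gives the time, the measured TCP pose, the force, the opening and the grip force at its end, in the units of the state.
- ctrl.observe(): the state, without advancing time (a new reading comes with each control period).
- ctrl.camera(name): name is "scene" or "top" or "wrist"; returns a dict with "image" (420x560x3 uint8, blue, green, red), "intrinsics" (3x3 intrinsics, pixels), "k1" (the pictures are not rectified: a ray, as slopes to the right and down, at radius r is drawn at 1 + k1 r^2 times it, then the intrinsics apply), "extrinsics" (4x4, takes a point from world to camera coordinates). Camera axes: x right, y down, z forward; pixel columns grow to the right and rows downward; lengths in m; the calibration is good to about 2 mm. A picture is of the moment at which its call begins. There is no depth.
- ctrl.sign_off(): hands the job in; it is judged then, once.
Trained networks look in a picture, given as the dict that the camera call returned (one of the last four; its "shot" number tells which), for a name from the list of things; names that differ only in an ending like _2 or _b are one class to them, and where a whole thing is asked for, a point or a joint stands for the part that bears it (a point fixed in the world has none). Each returns a list of dicts, best first, with "p" (0 to 1); they miss things now and then, are a little off and sometimes report something else, mostly with a low value. They report only what shows in the picture. A call takes as long as a camera call. They do not tell look-alikes from the thing itself.
- ctrl.trace(picture, target): "pixels" (420x560 bool, what is visible of it).
- ctrl.spot_point(picture, target): "centre" ([x, y, z] in m, in world coordinates, good to about 4 mm: a listed point, or the origin of a listed thing).
The state is a dict: "time_s": time; "joints": joint angles; "joint_velocities": joint speeds; "joint_efforts": joint torques, N m; "eef_pos": TCP position; "eef_rot": TCP orientation; "ft_force": force on the tool from outside, world axes, zero at the start; "ft_torque": the same for the moment, N m; "finger_gap": finger opening in m; "gripper_force": force on a finger pad.
Only numpy, scipy, OpenCV 4.12 (cv2) and the standard library are available. Lean on these libraries where they do the work, as an engineer would, in place of code of your own. Each camera call takes 0.05 s, during which the arm holds its last target. There are 200 camera calls.

## Task

The washed shaker jars have dried on the warming tray. Turn the tray's dial anticlockwise all the way to its off stop; then stand every jar upright on the wooden turntable, fully inside its edge and set down gently; then pick up the infrared thermometer, aim its beam at the small bright metal spot in the middle of the cleared plate from about 12 cm away and hold it steady there for two seconds, and lay it back flat and lengthwise on its cork mat. Leave the steel mill standing on the turntable, the dial at off, and the bowl, brush and spatula alone.

Things in the scene. Friction and masses are not known exactly. Their poses are not given: they have to be found in the camera images.
- tray: Warming tray, a steel slab 280 (x) x 260 (y) x 40 mm high, fixed, left or right of the middle. Origin: centre of its underside, z up. The 70 mm strip at its -x side (towards the robot) carries the dial; the black plate covers the rest, local x -70 to +135 mm, 40 mm above the counter. Three to five jars stand on the plate.
- tray_disc (a point): Centre of the bright metal sensor spot (a disc), 40 mm across, flush in the middle of the black plate (tray-local x +35 mm, height 40 mm).
- dial (a joint): Angle of the tray's dial, rad, about the upright axis; 0 is off, at the anticlockwise end stop (seen from above); grows as it is turned clockwise, up to 2.6. It stays where it is left; turning takes about 0.04 N m.
- dial_grip (a point): On the dial's upright axis at grip height, 66 mm above the counter (tray-local x -104 mm). The black dial is a disc 58 mm across, face 45 mm above the counter, with a straight grip bar across it, 56 mm long, 16 mm thick, up to 82 mm above the counter. The point turns with the dial: its x axis runs along the bar to the end with a white mark, which points to tray +x at off.
- turntable: Lazy susan: a pale wooden disc 290 mm across, top 28 mm above the counter, on a black foot 180 mm across, 12 mm high; the foot is fixed, the disc turns stiffly. Across the middle from the tray. Origin: on its axis, at counter height.
- turntable_mid (a point): Centre of the disc's top surface.
- mill: Stainless steel salt mill, waisted, 54 mm across, 100 mm high, 0.25 kg, standing near the centre of the turntable. Origin: centre of its underside. It must stay standing on the disc.
- mat: Cork mat 210 (x) x 100 (y) x 4 mm, fixed to the counter between tray and turntable. Origin: centre of its underside.
- thermometer: White infrared thermometer, a bar 160 mm long (local x -75 to +85), 40 mm wide (y), 30 mm high, 0.14 kg, lying on its belly on the cork mat, nose to +x (away from the robot). Origin: in the belly plane, between the sides. Grip it across its width at local x -20 to +10, where the sides are flat. Its nose is undercut, with a black lens facing 45 degrees forward and down.
- lens (a point): Centre of the thermometer's lens, 78 mm ahead of its origin and 8 mm above the belly plane. Its x axis is the beam: forward and 45 degrees down when the thermometer is level; y is across the thermometer. The beam is straight and is off target by the spot centre's y and z in this frame, and away by its x.
- jar0: Amber glass shaker jar with steel twist cap, 96 mm high: glass 54 mm across up to 62 mm, then a shoulder, and from 70 mm a cap 48 mm across. About 0.17 kg. Starts upright on the tray's black plate, or is absent. All jars are alike. Origin: centre of its underside.
- jar1: Amber glass shaker jar with steel twist cap, 96 mm high: glass 54 mm across up to 62 mm, then a shoulder, and from 70 mm a cap 48 mm across. About 0.17 kg. Starts upright on the tray's black plate, or is absent. All jars are alike. Origin: centre of its underside.
- jar2: Amber glass shaker jar with steel twist cap, 96 mm high: glass 54 mm across up to 62 mm, then a shoulder, and from 70 mm a cap 48 mm across. About 0.17 kg. Starts upright on the tray's black plate, or is absent. All jars are alike. Origin: centre of its underside.
- jar3: Amber glass shaker jar with steel twist cap, 96 mm high: glass 54 mm across up to 62 mm, then a shoulder, and from 70 mm a cap 48 mm across. About 0.17 kg. Starts upright on the tray's black plate, or is absent. All jars are alike. Origin: centre of its underside.
- jar4: Amber glass shaker jar with steel twist cap, 96 mm high: glass 54 mm across up to 62 mm, then a shoulder, and from 70 mm a cap 48 mm across. About 0.17 kg. Starts upright on the tray's black plate, or is absent. All jars are alike. Origin: centre of its underside.
- bowl: Small teal ceramic bowl, 124 mm across, 50 mm high, beyond the work; bystander. Origin: centre of its underside.
- brush: Steel basting brush, 200 mm long, lying beyond the work; bystander.
- spatula: Bamboo spatula, 240 mm long, lying beyond the work; bystander.
Mind the look-alikes: they are no part of the job. There is more than one size of the thermometer; the one meant has the size given above. What is shaped like the jar1 but turquoise is not meant.

How it is judged:
On the way, in this order (a step that is already met when the one before it is completed fails the run):
1. the dial is turned to its off stop (value of joint dial below 0.06 rad), for 0.2 s.
2. every jar stands upright on the turntable, inside its edge and let go (horizontal distance between each of jar0, jar1, jar2, jar3, jar4 and turntable_mid below 0.125 m and z of jar0 in the frame of turntable_mid between -0.006 and 0.006 m and angle between each of jar0, jar1, jar2, jar3, jar4's own z axis and vertical below 0.12 rad and z of jar1 in the frame of turntable_mid between -0.006 and 0.006 m and z of jar2 in the frame of turntable_mid between -0.006 and 0.006 m and z of jar3 in the frame of turntable_mid between -0.006 and 0.006 m and z of jar4 in the frame of turntable_mid between -0.006 and 0.006 m and contact force between each of jar0, jar1, jar2, jar3, jar4 and the fingers below 0.2 N), for 0.2 s.
3. the thermometer is aimed at the metal spot of the cleared plate from 6 to 18 cm (beam within 18 mm of the spot's centre either way) and held steady (x of tray_disc in the frame of lens between 0.06 and 0.18 m and y of tray_disc in the frame of lens between -0.018 and 0.018 m and z of tray_disc in the frame of lens between -0.018 and 0.018 m and linear speed of thermometer below 0.03 m/s and angular speed of thermometer below 0.25 rad/s and value of joint dial below 0.08 rad), for 1.5 s.
At the end, for the whole second after the job is handed in: Every jar upright and at rest on the turntable within 125 mm of its centre; thermometer flat on the mat, origin within 45 mm along and 35 mm across of its centre, in line within 0.4 rad; dial within 0.08 rad of off; mill upright within 120 mm of the turntable centre (horizontal distance between each of jar0, jar1, jar2, jar3, jar4 and turntable_mid below 0.125 m and z of jar0 in the frame of turntable_mid between -0.006 and 0.006 m and angle between each of jar0, jar1, jar2, jar3, jar4, mill's own z axis and vertical below 0.12 rad and z of jar1 in the frame of turntable_mid between -0.006 and 0.006 m and z of jar2 in the frame of turntable_mid between -0.006 and 0.006 m and z of jar3 in the frame of turntable_mid between -0.006 and 0.006 m and z of jar4 in the frame of turntable_mid between -0.006 and 0.006 m and linear speed of each of jar0, jar1, jar2, jar3, jar4, thermometer below 0.03 m/s and x of thermometer in the frame of mat between -0.045 and 0.045 m and y of thermometer in the frame of mat between -0.035 and 0.035 m and angle between the x axis of thermometer and the x axis of mat, either way round below 0.4 rad and angle between thermometer's own z axis and vertical below 0.1 rad and height (world z) of thermometer below 0.012 m and value of joint dial below 0.08 rad and horizontal distance between mill and turntable_mid below 0.12 m); the robot touches nothing.
It fails at once if the bowl, brush or spatula is moved more than 3 cm (distance of any of bowl, brush, spatula from where it was at the start of the episode above 0.03 m).
It fails at once if a jar hits the turntable hard (over 60 N) (contact force between any of jar0, jar1, jar2, jar3, jar4 and turntable above 60 N).
It fails at once if the mill is tipped over (angle between mill's own z axis and vertical above 0.7 rad).
Of jar0, jar1, jar2, jar3, jar4 only 3 to 5 are there at a start; the rules pass over those that are not, and their reading is None.
At some moment in a run one of thermometer may be knocked a few centimetres aside while the robot is not near it.
It also fails if it takes over 210 s, if anything falls off the work surface, if the arm or the gripper's body presses on something with over 40 N, if the wrist force passes 120 N, or if a joint passes its speed limit or range.

## Working session

There is one attempt and no reset: what is moved stays moved. The work goes in short steps, Python scripts to look and compute and a shell command to move; the robot and the scene stay as the last step left them, time stands still between calls to the robot, and variables do not carry over. Pictures are saved under pics/ and viewed, at most 14 in all, crops included, and the job is handed in when it is done.

```bash
mkdir -p pics
cat > h.py <<'E'
import numpy as np, cv2
from plant import ctrl
from scipy.spatial.transform import Rotation as R
def shot(n,fn=None):
    p=ctrl.camera(n)
    if fn: cv2.imwrite('pics/'+fn,p['image'])
    return p
def spots(p,names,k=4):
    for n in names:
        for d in ctrl.spot_point(p,n)[:k]:
            print(n,round(d['p'],2),np.round(d['centre'],3))
def proj(p,w):
    c=p['extrinsics']@np.append(w,1); s=c[:2]/c[2]; s=s*(1+p['k1']*(s@s)); K=p['intrinsics']
    return K[:2,:2]@s+K[:2,2]
def ray(p,px,z):
    K=p['intrinsics']; d=(np.array(px)-K[:2,2])/np.diag(K)[:2]; s=d.copy()
    for _ in range(20): s=d/(1+p['k1']*(s@s))
    E=p['extrinsics']; Rt=E[:3,:3].T; o=-Rt@E[:3,3]; v=Rt@np.append(s,1)
    return o+v*(z-o[2])/v[2]
def st():
    s=ctrl.observe(); print(round(s['time_s'],2),np.round(s['eef_pos'],4),np.round(R.from_quat(s['eef_rot']).as_matrix(),3).tolist(),np.round(s['joints'],3),s['finger_gap'],np.round(s['ft_force'],1))
    return s
E
python3 - <<'E'
from h import *
st()
for c in('top','scene'):
    p=shot(c,c+'0.png'); print(c)
    spots(p,['tray','tray_disc','dial_grip','turntable','turntable_mid','mill','mat','thermometer','lens','bowl'],2); spots(p,['jar0'],8)
E
```

```text
0.0 [0.251  0.5992 0.3033] [[-0.922, 0.386, -0.001], [0.386, 0.922, -0.001], [0.0, -0.001, -1.0]] [ 1.127  0.481  1.597  0.     1.065 -0.047] 0.0854932004128098 [ 1.  -0.7  0.2]
top
tray 0.76 [0.492 0.282 0.   ]
tray_disc 0.7 [0.523 0.292 0.044]
dial_grip 0.58 [ 0.527 -0.008  0.   ]
dial_grip 0.56 [0.383 0.269 0.065]
turntable 0.7 [ 0.522 -0.268  0.001]
turntable_mid 0.66 [ 0.524 -0.264  0.031]
turntable_mid 0.59 [ 0.615 -0.013  0.014]
mill 0.58 [ 0.51  -0.271  0.026]
mat 0.86 [ 0.523 -0.011 -0.002]
mat 0.37 [ 0.537 -0.017  0.005]
thermometer 0.95 [ 0.194 -0.315 -0.006]
thermometer 0.89 [ 0.537 -0.02   0.003]
lens 0.65 [ 0.616 -0.011  0.011]
lens 0.64 [ 0.26  -0.392  0.011]
bowl 0.72 [0.758 0.008 0.   ]
jar0 0.79 [0.59  0.295 0.036]
jar0 0.56 [ 0.506  0.54  -0.003]
jar0 0.54 [0.533 0.23  0.039]
jar0 0.52 [0.506 0.35  0.038]
scene
tray 0.66 [ 0.492  0.286 -0.001]
dial_grip 0.3 [0.528 0.234 0.04 ]
turntable 0.76 [ 0.524 -0.262 -0.001]
turntable_mid 0.9 [ 0.526 -0.265  0.028]
mat 0.63 [ 0.525 -0.006 -0.003]
thermometer 0.97 [ 0.197 -0.317  0.002]
thermometer 0.76 [ 0.535 -0.02   0.004]
lens 0.78 [ 0.26  -0.393  0.008]
lens 0.69 [ 0.614 -0.013  0.009]
bowl 0.78 [ 0.757  0.01  -0.001]
bowl 0.39 [0.509 0.352 0.039]
jar0 0.79 [0.507 0.355 0.039]
jar0 0.7 [0.527 0.236 0.038]
jar0 0.62 [0.591 0.298 0.042]
jar0 0.58 [0.504 0.54  0.002]
jar0 0.23 [ 0.535 -0.022  0.006]
```

View pics/top0.png

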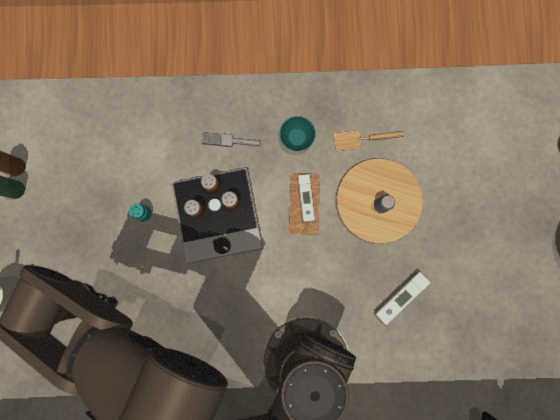

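View pics/scene0.png

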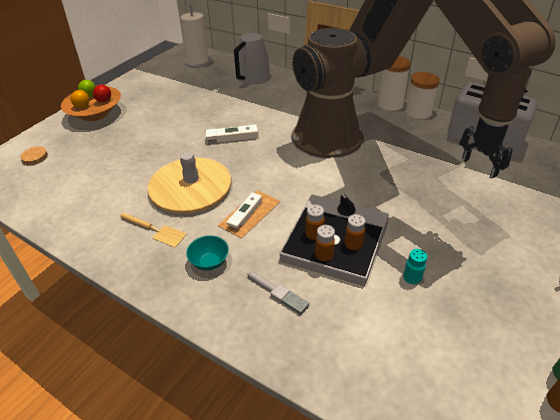

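Top view: three amber jars at px (193,207), (210,182) and (230,199), with the dial at (222,245). The turquoise decoy is at (139,212). The right thermometer is on the mat at (307,197), and the mill is on the turntable at (384,203). I'll move over the dial first.

```bash
cat >> h.py <<'E'
def to(w,yaw=None):
    """tool-axes shift to reach world TCP w; yaw = wanted world heading of tool y (mod pi)"""
    s=ctrl.observe(); M=R.from_quat(s['eef_rot']).as_matrix(); d=M.T@(np.array(w)-s['eef_pos'])
    out=['shift',np.round(d,4).tolist(),'min rows',round(np.linalg.norm(d)/.05,1)]
    if yaw is not None:
        y=np.arctan2(M[1,1],M[0,1]); t=(yaw-y+np.pi/2)%np.pi-np.pi/2
        out+=['turn units(z down)',round(-t/(np.pi/2),4),'or',round(-(t-np.sign(t)*np.pi)/(np.pi/2),3),'j6',round(s['joints'][5],2)]
    print(*out)
E
python3 -m handwheel '-.0311 -.0317 0 0 1;-.0311 -.0317 0 0 1;-.0311 -.0317 0 0 1;-.0311 -.0317 0 0 1;-.0311 -.0317 0 0 1;-.0311 -.0317 0 0 1;-.0311 -.0317 0 0 1;-.0311 -.0317 0 0 1'
python3 -m handwheel '0 0 0 0 1;0 0 0 0 1'
python3 - <<'E'
from h import *
st(); p=shot('wrist','w1.png'); spots(p,['dial_grip','tray_disc','tray','jar0'])
p=shot('top'); spots(p,['dial_grip','tray_disc','tray','jar0'])
E
```

```text
time_s: 2.0
eef_pos: [0.383, 0.2679, 0.3042]
eef_rot: [0.197, 0.98, 0.0, 0.0]
ft_force: [0.5, 0.5, 1.2]
finger_gap: 0.0856
gripper_force: 0.0
time_s: 2.2
eef_pos: [0.3831, 0.2687, 0.3042]
eef_rot: [0.198, 0.98, 0.0, 0.0]
ft_force: [-0.3, -0.0, 0.9]
finger_gap: 0.0853
gripper_force: 0.0
2.2 [0.3831 0.2687 0.3042] [[-0.921, 0.389, 0.0], [0.389, 0.921, 0.0], [-0.0, 0.001, -1.0]] [ 0.547  0.225  1.999  0.     0.917 -0.625] 0.0853167318104491 [-0.3 -0.   0.9]
dial_grip 0.63 [0.387 0.271 0.066]
tray_disc 0.74 [0.52  0.291 0.041]
tray 0.81 [ 0.485  0.284 -0.002]
jar0 0.97 [0.589 0.303 0.039]
jar0 0.68 [0.531 0.237 0.043]
jar0 0.63 [0.507 0.351 0.04 ]
tray_disc 0.86 [0.525 0.291 0.044]
tray_disc 0.33 [0.508 0.35  0.037]
tray 0.7 [ 0.492  0.28  -0.001]
tray 0.3 [ 0.52  -0.006 -0.002]
jar0 0.84 [0.534 0.23  0.038]
jar0 0.75 [ 0.506  0.541 -0.001]
jar0 0.65 [0.589 0.297 0.038]
jar0 0.64 [0.508 0.353 0.038]
```

View pics/w1.png

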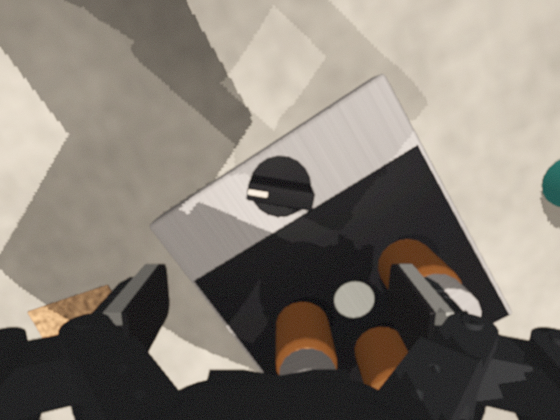

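The wrist picture shows the dial at (281,186). Its bar lies nearly horizontal in the image, with the white mark at (258,193). The tray's near corners are at (152,225) and (383,76).

Run:
```python
from h import *
p=shot('wrist')
a=ray(p,(258,193),.082);b=ray(p,(308,187),.082);print(a,b,'mark dir',np.arctan2(*(a-b)[1::-1]))
c=ray(p,(152,225),.04);d=ray(p,(383,76),.04);v=d-c;print(c,d,np.linalg.norm(v),'tray yaw',np.arctan2(-v[0],v[1]))
g=p['image'];bar=g[150:225,235:325];cv2.imwrite('pics/bar.png',cv2.resize(bar,None,fx=6,fy=6,interpolation=cv2.INTER_CUBIC))
for q in ctrl.spot_point(p,'dial_grip'):print(q['p'],q['centre'])
print(proj(p,[.385,.27,.066]),proj(p,[.385,.27,.082]),proj(p,[.385,.27,.045]))
```

```text
[0.3756879  0.25495867 0.082     ] [0.38678023 0.29449899 0.082     ] mark dir -1.8442982839642337
[0.37353836 0.14306422 0.04      ] [0.33076047 0.38905924 0.04      ] 0.2496867918304639 tray yaw 0.17217563571373368
0.86 [0.3839, 0.2685, 0.0642]
[279.29528558 191.96094259] [279.36700394 196.32496782] [279.2111667  186.84178379]
```

View pics/bar.png

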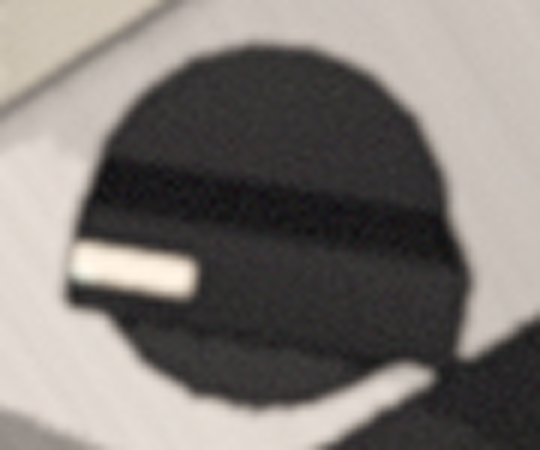

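Run:
```python
from h import *
p=shot('wrist')
a=ray(p,(247.5,192.8),.082);b=ray(p,(312,202.5),.082);print((a+b)/2,np.linalg.norm(a-b),'mark dir',np.arctan2(*(a-b)[1::-1]))
th=np.arctan2(*(a-b)[1::-1])
c=(a+b)/2; to([.383,.2695,.125],th+np.pi/2); print('dial',.172-th)
```

```text
[0.38631582 0.2697574  0.082     ] 0.05354919781713771 mark dir -2.120489931761235
shift [-0.0004, 0.0001, 0.1789] min rows 3.6 turn units(z down) -0.9025 or 1.098 j6 -0.63
dial 2.292489931761235
```

```bash
python3 -m handwheel '0 0 .02 .0915 .8;0 0 .02 .0915 .8;0 0 .02 .0915 .8;0 0 .02 .0915 .8;0 0 0 .0915 .8;0 0 0 .0915 .8;0 0 0 .0915 .8;0 0 0 .0915 .8' >/dev/null
python3 -m handwheel '0 0 0 .0915 .8;0 0 0 .0915 .8;0 0 0 .0915 .8;0 0 0 .0915 .8;0 0 0 0 .8;0.0015 0.001 0 0 .8'
python3 - <<'E'
from h import *
st(); to([.385,.27,.128],-.55)
E
```

```text
time_s: 4.25
eef_pos: [0.3842, 0.2702, 0.2239]
eef_rot: [0.872, 0.49, -0.0, 0.0]
ft_force: [0.3, -0.3, -0.5]
finger_gap: 0.0683
gripper_force: 0.0
4.25 [0.3842 0.2702 0.2239] [[0.519, 0.855, -0.0], [0.855, -0.519, -0.0], [-0.0, -0.0, -1.0]] [ 0.548  0.343  2.081 -0.     0.717  1.094] 0.06831597752231805 [ 0.3 -0.3 -0.5]
shift [0.0003, 0.0008, 0.0959] min rows 1.9 turn units(z down) 0.0024 or -1.998 j6 1.09
```

```bash
python3 -m handwheel '0 0 .032 0 .8;0 0 .032 0 .8;0 0 .032 0 .8;0 0 0 0 .2;0 0 0 0 0;0 0 0 0 0;0 0 0 0 0;0 0 0 0 0'
python3 -m handwheel '0 0 0 0 0;0 0 0 -.05 0;0 0 0 -.09 0;0 0 0 -.09 0;0 0 0 -.09 0'; python3 -c "
from h import *
s=st();print(s['ft_torque'])"
```

```text
time_s: 5.05
eef_pos: [0.3867, 0.27, 0.1299]
eef_rot: [0.872, 0.489, 0.002, 0.001]
ft_force: [18.6, -22.8, 4.8]
finger_gap: 0.0146
gripper_force: 59.3
time_s: 5.55
eef_pos: [0.3864, 0.2699, 0.1298]
eef_rot: [0.722, 0.692, 0.002, 0.001]
ft_force: [15.1, -21.0, 6.8]
finger_gap: 0.0151
gripper_force: 59.6
5.55 [0.3864 0.2699 0.1298] [[0.041, 0.999, 0.004], [0.999, -0.041, 0.001], [0.001, 0.004, -1.0]] [ 0.546  0.511  2.149 -0.003  0.477  0.59 ] 0.01513058319370657 [ 15.1 -21.    6.8]
[-3.50864543 -2.07942686 -0.10886852]
```

```bash
python3 -m handwheel '-.0025 .002 0 0 0;0 0 0 0 0'
python3 -m handwheel '0 0 0 -.09 0;0 0 0 -.09 0;0 0 0 -.09 0;0 0 0 -.09 0;0 0 0 -.09 0;0 0 0 -.09 0'; python3 -c "
from h import *
s=st();print(s['ft_torque'])"
```

```text
time_s: 5.75
eef_pos: [0.3872, 0.2688, 0.1297]
eef_rot: [0.724, 0.69, 0.002, 0.0]
ft_force: [-3.4, 10.9, 5.3]
finger_gap: 0.0147
gripper_force: 60.3
time_s: 6.35
eef_pos: [0.387, 0.2688, 0.1297]
eef_rot: [0.373, 0.928, 0.002, 0.001]
ft_force: [-5.3, 8.6, 6.4]
finger_gap: 0.0151
gripper_force: 60.6
6.35 [0.387  0.2688 0.1297] [[-0.722, 0.692, 0.003], [0.692, 0.722, 0.002], [-0.0, 0.004, -1.0]] [ 5.420e-01  5.110e-01  2.149e+00  1.000e-03  4.770e-01 -2.650e-01] 0.01510197353424827 [-5.3  8.6  6.4]
[ 1.49501729  0.75903525 -0.02596484]
```

```bash
python3 -m handwheel '0 0 0 -.09 0;0 0 0 -.09 0;0 0 0 -.09 0;0 0 0 -.09 0;0 0 0 -.09 0;0 0 0 -.09 0;0 0 0 -.05 0;0 0 0 0 0'; python3 -c "
from h import *
s=st();print(s['ft_torque'])"
python3 -m handwheel '0 0 0 -.03 0;0 0 0 -.02 0;0 0 0 0 0'; python3 -c "
from h import *
s=st();print(s['ft_torque'])"
```

```text
time_s: 7.15
eef_pos: [0.3869, 0.2686, 0.1297]
eef_rot: [-0.08, 0.997, 0.001, 0.001]
ft_force: [-4.2, 7.1, 7.0]
finger_gap: 0.0144
gripper_force: 60.8
7.15 [0.3869 0.2686 0.1297] [[-0.987, -0.159, 0.003], [-0.159, 0.987, 0.002], [-0.003, 0.002, -1.0]] [ 5.420e-01  5.110e-01  2.149e+00  1.000e-03  4.780e-01 -1.189e+00] 0.014445112311786825 [-4.2  7.1  7. ]
[1.24293746 0.78433077 0.07729103]
time_s: 7.45
eef_pos: [0.3869, 0.2685, 0.1297]
eef_rot: [-0.117, 0.993, 0.001, 0.001]
ft_force: [-3.4, 6.3, 7.8]
finger_gap: 0.0146
gripper_force: 70.5
7.45 [0.3869 0.2685 0.1297] [[-0.973, -0.232, 0.002], [-0.232, 0.973, 0.002], [-0.003, 0.002, -1.0]] [ 5.420e-01  5.110e-01  2.149e+00  2.000e-03  4.780e-01 -1.264e+00] 0.01456375670224258 [-3.4  6.3  7.8]
[ 0.98280994  0.73951244 -1.80470811]
```

```bash
python3 -m handwheel '0 0 0 0 1;0 0 0 0 1;0 0 -.03 0 1;0 0 -.045 0 1;0 0 -.045 0 1;0 0 -.045 0 1;0 0 0 0 1'
python3 - <<'E'
from h import *
st(); p=shot('wrist','w2.png'); spots(p,['dial_grip','tray_disc','jar0'])
q=shot('top');spots(q,['jar0'],5); d=np.array([.3869,.2685,.066])
x,y=proj(p,d).astype(int);print(x,y)
c=p['image'][max(0,y-60):y+60,max(0,x-80):x+80];cv2.imwrite('pics/bar2.png',cv2.resize(c,None,fx=4,fy=4))
E
```

```text
time_s: 8.15
eef_pos: [0.3881, 0.2687, 0.2987]
eef_rot: [-0.117, 0.993, 0.002, 0.004]
ft_force: [-0.2, -0.3, -1.3]
finger_gap: 0.0854
gripper_force: 0.0
8.15 [0.3881 0.2687 0.2987] [[-0.972, -0.233, 0.008], [-0.233, 0.973, 0.005], [-0.009, 0.003, -1.0]] [ 0.541  0.234  2.002 -0.     0.896 -1.264] 0.08540033809947872 [-0.2 -0.3 -1.3]
dial_grip 0.86 [0.386 0.272 0.066]
tray_disc 0.61 [0.523 0.292 0.04 ]
jar0 0.84 [0.529 0.236 0.041]
jar0 0.82 [ 0.503  0.542 -0.003]
jar0 0.65 [0.51  0.352 0.04 ]
jar0 0.62 [0.586 0.301 0.035]
jar0 0.75 [0.587 0.297 0.039]
jar0 0.73 [0.534 0.235 0.036]
jar0 0.72 [0.506 0.349 0.04 ]
jar0 0.57 [ 0.504  0.545 -0.   ]
jar0 0.35 [0.521 0.294 0.043]
276 186
```

View pics/bar2.png

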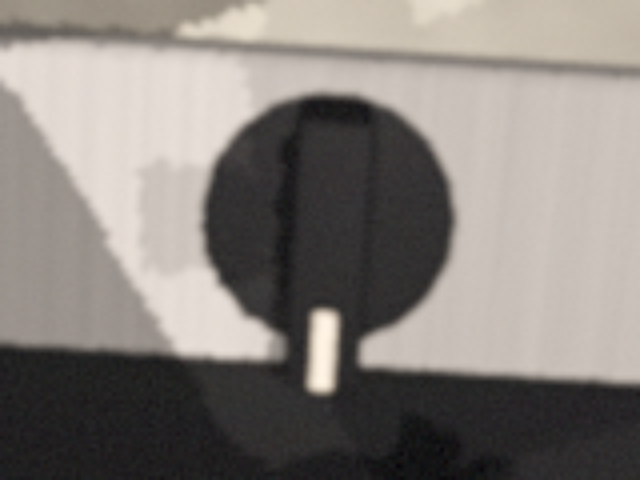

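The bar now stands square to the tray's front, with the white mark towards tray +x, so the dial is off. Next is jar A.

```bash
python3 -m handwheel '0 0 0 .0915 1;0 0 0 .0915 1;0 0 0 .0915 1;0 0 0 .0915 1;0 0 0 .0915 1;0 0 0 .0915 1;0 0 0 .0915 1;0 0 0 .0915 1' >/dev/null
python3 -m handwheel '0 0 0 .0915 1;0 0 0 .0915 1;0 0 0 .0915 1;0 0 0 .0915 1;0 0 0 .0915 1;0 0 0 .0915 1;0 0 0 .0915 1;0 0 0 0 1' >/dev/null
python3 - <<'E'
from h import *
st(); to([.5315,.235,.27],-.35)
p=shot('wrist');spots(p,['jar0'])
E
```

```text
10.05 [0.3858 0.2674 0.2919] [[0.346, 0.938, -0.002], [0.938, -0.346, -0.001], [-0.002, -0.001, -1.0]] [ 0.541  0.244  2.009 -0.     0.891  0.895] 0.0854605551889299 [-0.2  0.2  0.9]
shift [0.0201, 0.148, 0.0217] min rows 3.0 turn units(z down) -0.0021 or 1.998 j6 0.89
jar0 0.75 [0.527 0.234 0.039]
jar0 0.61 [0.506 0.353 0.042]
jar0 0.6 [0.588 0.301 0.04 ]
```

```bash
python3 -m handwheel '.005 .037 .0054 0 1;.005 .037 .0054 0 1;.005 .037 .0054 0 1;.005 .037 .0054 0 1;0 0 0 0 1;0 0 .04 0 1;0 0 .04 0 1;0 0 .04 0 1'
python3 -m handwheel '0 0 0 0 1;0 0 0 0 .4;0 0 0 0 .4;0 0 0 0 .4;0 0 0 0 .4;0 0 0 0 .4;0 0 0 0 .4'
python3 -c "
from h import *
st()"
```

```text
time_s: 10.95
eef_pos: [0.5317, 0.2355, 0.1499]
eef_rot: [0.818, 0.575, 0.0, 0.0]
ft_force: [1.0, 0.9, -0.7]
finger_gap: 0.0854
gripper_force: 0.0
time_s: 11.65
eef_pos: [0.5329, 0.2361, 0.1539]
eef_rot: [0.819, 0.573, 0.002, 0.0]
ft_force: [-2.5, 1.0, 9.1]
finger_gap: 0.0515
gripper_force: 61.2
11.65 [0.5329 0.2361 0.1539] [[0.343, 0.939, 0.003], [0.939, -0.343, 0.001], [0.002, 0.003, -1.0]] [0.365 0.576 1.881 0.    0.681 0.715] 0.05146458335447922 [-2.5  1.   9.1]
```

```bash
python3 -m handwheel '0 0 -.01 0 .4;0 0 -.03 0 .4;0 0 -.045 0 .4;0 0 -.045 0 .4;0 0 0 -.074 .4;0 0 0 -.074 .4;0 0 0 -.074 .4;0 0 0 0 .4'
python3 - <<'E'
from h import *
st(); to([.524,-.353,.28],0); p=shot('top');spots(p,['jar0'],5)
E
```

```text
time_s: 12.45
eef_pos: [0.5322, 0.2357, 0.2832]
eef_rot: [0.707, 0.707, 0.001, 0.0]
ft_force: [0.2, -0.5, -2.7]
finger_gap: 0.0518
gripper_force: 63.3
12.45 [0.5322 0.2357 0.2832] [[-0.001, 1.0, 0.002], [1.0, 0.001, 0.001], [0.001, 0.002, -1.0]] [ 0.365  0.407  1.78  -0.     0.953  0.364] 0.051785642529376105 [ 0.2 -0.5 -2.7]
shift [-0.5887, -0.0087, 0.0027] min rows 11.8 turn units(z down) 0.0005 or -1.999 j6 0.36
jar0 0.86 [ 0.505  0.542 -0.002]
jar0 0.63 [0.537 0.231 0.17 ]
jar0 0.6 [0.507 0.349 0.04 ]
jar0 0.34 [0.492 0.283 0.004]
```

```bash
python3 -m handwheel '-.03 0 0 0 .4;-.042 -.0006 0 0 .4;-.042 -.0006 0 0 .4;-.042 -.0006 0 0 .4;-.042 -.0006 0 0 .4;-.042 -.0006 0 0 .4;-.042 -.0006 0 0 .4;-.042 -.0006 0 0 .4' >/dev/null
python3 -m handwheel '-.042 -.0006 0 0 .4;-.042 -.0006 0 0 .4;-.042 -.0006 0 0 .4;-.042 -.0006 0 0 .4;-.042 -.0006 0 0 .4;-.042 -.0006 0 0 .4;-.03 -.0006 0 0 .4;0 0 0 0 .4'
python3 - <<'E'
from h import *
st(); to([.524,-.353,.28],0)
for c in('wrist','top','scene'):
  p=shot(c,'t1.png' if c=='wrist' else None);print(c);spots(p,['turntable_mid','mill','turntable'],2);spots(p,['jar0','thermometer'],5)
E
```

```text
time_s: 14.15
eef_pos: [0.5222, -0.3743, 0.2815]
eef_rot: [0.71, 0.704, -0.0, 0.001]
ft_force: [0.3, -0.0, -1.5]
finger_gap: 0.0516
gripper_force: 63.3
14.15 [ 0.5222 -0.3743  0.2815] [[0.008, 1.0, 0.001], [1.0, -0.008, -0.002], [-0.002, 0.001, -1.0]] [-6.690e-01  4.910e-01  1.639e+00 -1.000e-03  1.011e+00 -6.600e-01] 0.05160844631765717 [ 0.3 -0.  -1.5]
shift [0.0213, 0.0016, 0.0015] min rows 0.4 turn units(z down) -0.005 or 1.995 j6 -0.66
wrist
turntable_mid 0.65 [ 0.525 -0.262  0.028]
mill 0.81 [ 0.507 -0.273  0.029]
turntable 0.72 [ 0.522 -0.265  0.   ]
jar0 0.75 [ 0.521 -0.377  0.168]
top
turntable_mid 0.82 [ 0.527 -0.264  0.027]
turntable_mid 0.58 [0.588 0.297 0.038]
mill 0.52 [ 0.508 -0.27   0.025]
turntable 0.94 [ 0.524 -0.264  0.   ]
turntable 0.36 [0.749 0.234 0.001]
jar0 0.85 [ 0.503  0.542 -0.   ]
jar0 0.74 [0.505 0.35  0.039]
jar0 0.64 [0.587 0.3   0.04 ]
jar0 0.43 [ 0.527 -0.374  0.168]
thermometer 0.95 [ 0.539 -0.016  0.005]
scene
turntable_mid 0.87 [ 0.525 -0.264  0.029]
turntable_mid 0.63 [0.39  0.267 0.065]
mill 0.66 [ 0.509 -0.267  0.029]
turntable 0.9 [ 0.526 -0.264  0.002]
jar0 0.72 [ 0.519 -0.374  0.166]
jar0 0.67 [ 0.526 -0.264  0.026]
jar0 0.66 [0.507 0.353 0.04 ]
jar0 0.57 [0.59  0.296 0.038]
thermometer 0.89 [ 0.2   -0.311  0.003]
```

View pics/t1.png

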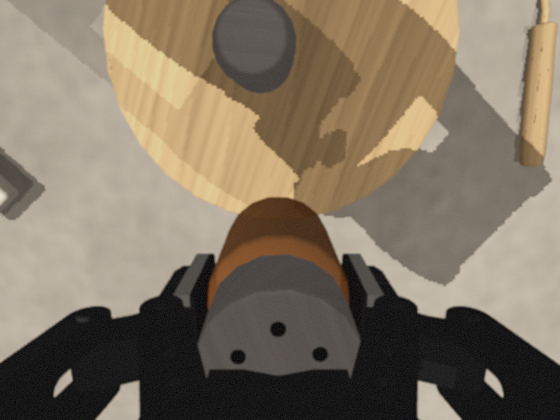

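The jar is held upright in the fingers, near the turntable's edge. The mill is at about (255,45) in the picture, well clear.

```bash
python3 -m handwheel '.022 .004 0 0 .4;0 0 .04 0 .4;0 0 .04 0 .4;0 0 .03 0 .4;0 0 .015 0 .4;0 0 .006 0 .4;0 0 0 0 .4'
python3 -m handwheel '0 0 .002 0 .4;0 0 .002 0 .4;0 0 .002 0 .4;0 0 .002 0 .4;0 0 0 0 .4'
```

```text
time_s: 15.75
eef_pos: [0.5268, -0.3486, 0.1504]
eef_rot: [0.708, 0.706, -0.0, -0.0]
ft_force: [0.1, -0.1, -0.7]
finger_gap: 0.0518
gripper_force: 63.2
time_s: 16.25
eef_pos: [0.5266, -0.3484, 0.1423]
eef_rot: [0.708, 0.706, -0.0, -0.0]
ft_force: [0.6, 0.5, -1.4]
finger_gap: 0.0515
gripper_force: 63.2
```

```bash
python3 -m handwheel '0 0 .001 0 .4;0 0 .001 0 .4;0 0 .001 0 .4;0 0 0 0 .4'
```

```text
time_s: 16.65
eef_pos: [0.5277, -0.3487, 0.1417]
eef_rot: [0.708, 0.707, 0.0, 0.001]
ft_force: [-4.0, 7.6, 33.0]
finger_gap: 0.0513
gripper_force: 66.6
```

```bash
python3 -m handwheel '0 0 -.001 0 .4;0 0 0 0 .7;0 0 0 0 .95;0 0 0 0 .95;0 0 -.03 0 .95;0 0 -.045 0 .95;0 0 -.045 0 .95;0 0 -.01 0 1'
python3 - <<'E'
from h import *
st(); p=shot('wrist');spots(p,['jar0'],2); to([.588,.2985,.28],.14)
E
```

```text
time_s: 17.45
eef_pos: [0.5281, -0.3495, 0.2752]
eef_rot: [0.708, 0.706, 0.0, 0.003]
ft_force: [-0.9, -0.7, -0.9]
finger_gap: 0.0853
gripper_force: 0.0
17.45 [ 0.5281 -0.3495  0.2752] [[0.002, 1.0, 0.005], [1.0, -0.002, -0.004], [-0.004, 0.005, -1.0]] [-0.633  0.483  1.671 -0.     0.981 -0.631] 0.08533055515438687 [-0.9 -0.7 -0.9]
jar0 0.97 [ 0.528 -0.349  0.028]
shift [0.6475, 0.0596, -0.009] min rows 13.0 turn units(z down) -0.0903 or 1.91 j6 -0.63
```

```bash
python3 -m handwheel '.043 .004 0 0 1;.043 .004 0 0 1;.043 .004 0 0 1;.043 .004 0 0 1;.043 .004 0 0 1;.043 .004 0 0 1;.043 .004 0 0 1;.043 .004 0 0 1' >/dev/null
python3 -m handwheel '.043 .004 0 0 1;.043 .004 0 0 1;.043 .004 0 0 1;.043 .004 0 0 1;.043 .004 0 0 1;.043 .004 0 0 1;.043 .004 0 0 1;0 0 0 -.09 1'
python3 - <<'E'
from h import *
st(); to([.588,.2985,.151],.14);p=shot('wrist');spots(p,['jar0'],3)
E
```

```text
time_s: 19.15
eef_pos: [0.5871, 0.3011, 0.2678]
eef_rot: [0.656, 0.755, -0.0, -0.001]
ft_force: [0.8, -1.3, 0.3]
finger_gap: 0.0854
gripper_force: 0.0
19.15 [0.5871 0.3011 0.2678] [[-0.141, 0.99, -0.002], [0.99, 0.141, 0.0], [0.001, -0.002, -1.0]] [4.270e-01 5.290e-01 1.608e+00 1.000e-03 1.006e+00 2.860e-01] 0.08544878922961725 [ 0.8 -1.3  0.3]
shift [-0.0028, 0.0007, 0.1168] min rows 2.3 turn units(z down) 0.0007 or -1.999 j6 0.29
jar0 0.81 [0.588 0.301 0.037]
jar0 0.74 [0.507 0.353 0.038]
```

```bash
python3 -m handwheel '-.001 0 .04 0 1;0 0 .04 0 1;0 0 .034 0 1;0 0 0 0 1;0 0 0 0 .4;0 0 0 0 .4;0 0 0 0 .4;0 0 0 0 .4'
python3 -m handwheel '0 0 0 0 .4;0 0 0 0 .4;0 0 0 0 .4'
python3 -m handwheel '0 0 -.01 0 .4;0 0 -.03 0 .4;0 0 -.045 0 .4;0 0 -.04 0 .4;0 0 0 .045 .4;0 0 0 .045 .4;0 0 0 0 .4'
python3 - <<'E'
from h import *
st(); to([.612,-.264,.28],0)
E
```

```text
time_s: 20.05
eef_pos: [0.5889, 0.2956, 0.1589]
eef_rot: [0.656, 0.754, 0.001, 0.001]
ft_force: [-0.4, -3.3, 7.4]
finger_gap: 0.0513
gripper_force: 61.6
time_s: 20.35
eef_pos: [0.5889, 0.2956, 0.1589]
eef_rot: [0.656, 0.754, 0.001, 0.001]
ft_force: [-0.9, -2.6, 8.5]
finger_gap: 0.0513
gripper_force: 61.6
time_s: 21.05
eef_pos: [0.588, 0.2956, 0.2833]
eef_rot: [0.708, 0.706, 0.001, 0.0]
ft_force: [-1.1, 0.5, -1.6]
finger_gap: 0.0513
gripper_force: 63.4
21.05 [0.588  0.2956 0.2833] [[0.003, 1.0, 0.002], [1.0, -0.003, 0.001], [0.001, 0.002, -1.0]] [0.42  0.51  1.599 0.    1.03  0.423] 0.05129682534750252 [-1.1  0.5 -1.6]
shift [-0.5595, 0.0259, 0.0028] min rows 11.2 turn units(z down) -0.0022 or 1.998 j6 0.42
```

```bash
python3 -m handwheel '-.043 .002 0 0 .4;-.043 .002 0 0 .4;-.043 .002 0 0 .4;-.043 .002 0 0 .4;-.043 .002 0 0 .4;-.043 .002 0 0 .4;-.043 .002 0 0 .4;-.043 .002 0 0 .4' >/dev/null
python3 -m handwheel '-.043 .002 0 0 .4;-.043 .002 0 0 .4;-.043 .002 0 0 .4;-.043 .002 0 0 .4;-.043 .002 0 0 .4;0 0 0 0 .4'
python3 - <<'E'
from h import *
st(); to([.612,-.264,.149],0);p=shot('top');spots(p,['jar0','mill','thermometer'],5)
E
```

```text
time_s: 22.45
eef_pos: [0.6128, -0.2687, 0.2819]
eef_rot: [0.708, 0.706, -0.0, 0.001]
ft_force: [0.0, 0.2, -2.2]
finger_gap: 0.0511
gripper_force: 63.4
22.45 [ 0.6128 -0.2687  0.2819] [[0.003, 1.0, 0.001], [1.0, -0.003, -0.002], [-0.002, 0.001, -1.0]] [-4.580e-01  5.270e-01  1.573e+00 -1.000e-03  1.040e+00 -4.540e-01] 0.051060999626579104 [ 0.   0.2 -2.2]
shift [0.005, -0.001, 0.1329] min rows 2.7 turn units(z down) -0.002 or 1.998 j6 -0.45
jar0 0.83 [ 0.506  0.54  -0.002]
jar0 0.63 [0.507 0.349 0.037]
jar0 0.39 [ 0.521 -0.01   0.001]
thermometer 0.93 [ 0.536 -0.016  0.005]
thermometer 0.33 [ 0.616 -0.011  0.013]
thermometer 0.21 [0.519 0.294 0.045]
```

```bash
python3 -m handwheel '.004 0 .04 0 .4;0 0 .04 0 .4;0 0 .035 0 .4;0 0 .012 0 .4;0 0 .003 0 .4;0 0 .001 0 .4;0 0 0 0 .4'
python3 -m handwheel '0 0 .001 0 .4;0 0 .001 0 .4;0 0 0 0 .4'
```

```text
time_s: 23.35
eef_pos: [0.6138, -0.2597, 0.1521]
eef_rot: [0.708, 0.707, 0.0, 0.001]
ft_force: [-0.0, -0.2, -2.0]
finger_gap: 0.0507
gripper_force: 63.5
time_s: 23.65
eef_pos: [0.613, -0.2597, 0.1488]
eef_rot: [0.708, 0.706, 0.0, 0.0]
ft_force: [-0.2, -0.2, -1.3]
finger_gap: 0.0511
gripper_force: 63.5
```

```bash
python3 -m handwheel '0 0 .001 0 .4;0 0 .0005 0 .4;0 0 0 0 .4'
```

```text
time_s: 23.95
eef_pos: [0.6129, -0.2596, 0.1469]
eef_rot: [0.708, 0.706, -0.0, 0.0]
ft_force: [-1.9, -1.5, 1.8]
finger_gap: 0.0514
gripper_force: 63.9
```

```bash
python3 -m handwheel '0 0 0.0003 0 .4;0 0 0 0 .7;0 0 0 0 .95;0 0 0 0 .95;0 0 -.03 0 .95;0 0 -.045 0 .95;0 0 -.045 0 .95;0 0 -.01 0 1'
python3 - <<'E'
from h import *
st(); p=shot('wrist');spots(p,['jar0','mill'],2); to([.507,.351,.28],0)
E
```

```text
time_s: 24.75
eef_pos: [0.6147, -0.2604, 0.2819]
eef_rot: [0.708, 0.706, 0.001, 0.003]
ft_force: [0.6, -0.3, 0.7]
finger_gap: 0.0849
gripper_force: 0.0
24.75 [ 0.6147 -0.2604  0.2819] [[0.002, 1.0, 0.006], [1.0, -0.002, -0.003], [-0.003, 0.006, -1.0]] [-0.446  0.522  1.581  0.     1.031 -0.444] 0.08489734490924591 [ 0.6 -0.3  0.7]
jar0 0.74 [ 0.526 -0.353  0.026]
jar0 0.72 [ 0.612 -0.252  0.026]
mill 0.77 [ 0.508 -0.274  0.027]
shift [0.6103, -0.107, -0.0037] min rows 12.4 turn units(z down) -0.0011 or 1.999 j6 -0.44
```

```bash
python3 -m handwheel '.0436 -.0076 0 0 1;.0436 -.0076 0 0 1;.0436 -.0076 0 0 1;.0436 -.0076 0 0 1;.0436 -.0076 0 0 1;.0436 -.0076 0 0 1;.0436 -.0076 0 0 1;.0436 -.0076 0 0 1' >/dev/null
python3 -m handwheel '.0436 -.0076 0 0 1;.0436 -.0076 0 0 1;.0436 -.0076 0 0 1;.0436 -.0076 0 0 1;.0436 -.0076 0 0 1;.0436 -.0076 0 0 1;0 0 0 0 1'
python3 - <<'E'
from h import *
st(); to([.507,.351,.153],0);p=shot('wrist');spots(p,['jar0'],3)
E
```

```text
time_s: 26.4
eef_pos: [0.5057, 0.3553, 0.2741]
eef_rot: [0.706, 0.708, -0.001, -0.001]
ft_force: [1.0, -1.1, -0.2]
finger_gap: 0.0852
gripper_force: 0.0
26.4 [0.5057 0.3553 0.2741] [[-0.002, 1.0, -0.002], [1.0, 0.002, -0.0], [-0.0, -0.002, -1.0]] [5.630e-01 4.670e-01 1.702e+00 1.000e-03 9.750e-01 5.600e-01] 0.08524681811558085 [ 1.  -1.1 -0.2]
shift [-0.0042, 0.0016, 0.1211] min rows 2.4 turn units(z down) 0.0012 or -1.999 j6 0.56
jar0 0.8 [0.508 0.352 0.039]
```

```bash
python3 -m handwheel '0 .0015 .04 0 1;0 0 .04 0 1;0 0 .04 0 1;0 0 0 0 1;0 0 0 0 .4;0 0 0 0 .4;0 0 0 0 .4;0 0 0 0 .4'
python3 -m handwheel '0 0 0 0 .4;0 0 0 0 .4;0 0 0 0 .4'
python3 -m handwheel '0 0 -.01 0 .4;0 0 -.03 0 .4;0 0 -.045 0 .4;0 0 -.04 0 .4;0 0 0 0 .4;0 0 0 0 .4'
python3 - <<'E'
from h import *
st(); to([.526,-.177,.28],0)
E
```

```text
time_s: 27.3
eef_pos: [0.51, 0.3514, 0.1591]
eef_rot: [0.708, 0.706, 0.002, 0.0]
ft_force: [-1.3, -1.2, 7.1]
finger_gap: 0.0516
gripper_force: 61.3
time_s: 27.6
eef_pos: [0.51, 0.3515, 0.1591]
eef_rot: [0.708, 0.707, 0.002, 0.0]
ft_force: [-1.5, -1.6, 7.1]
finger_gap: 0.0519
gripper_force: 61.3
time_s: 28.2
eef_pos: [0.5095, 0.3513, 0.284]
eef_rot: [0.708, 0.706, 0.002, 0.0]
ft_force: [-0.4, 0.1, -2.1]
finger_gap: 0.0511
gripper_force: 63.1
28.2 [0.5095 0.3513 0.284 ] [[0.002, 1.0, 0.003], [1.0, -0.002, 0.002], [0.002, 0.003, -1.0]] [0.555 0.455 1.695 0.    0.988 0.556] 0.051090881822395864 [-0.4  0.1 -2.1]
shift [-0.5283, 0.0174, 0.0029] min rows 10.6 turn units(z down) -0.0011 or 1.999 j6 0.56
```

```bash
python3 -m handwheel '-.044 .0014 0 0 .4;-.044 .0014 0 0 .4;-.044 .0014 0 0 .4;-.044 .0014 0 0 .4;-.044 .0014 0 0 .4;-.044 .0014 0 0 .4;-.044 .0014 0 0 .4;-.044 .0014 0 0 .4' >/dev/null
python3 -m handwheel '-.044 .0014 0 0 .4;-.044 .0014 0 0 .4;-.044 .0014 0 0 .4;-.044 .0014 0 0 .4;0 0 0 0 .4;0 0 0 0 .4'
python3 -m handwheel '0 0 .04 0 .4;0 0 .04 0 .4;0 0 .035 0 .4;0 0 .012 0 .4;0 0 .004 0 .4;0 0 0.001 0 .4;0 0 0 0 .4'
```

```text
time_s: 29.6
eef_pos: [0.5242, -0.1777, 0.2807]
eef_rot: [0.709, 0.706, -0.0, -0.001]
ft_force: [-0.1, 0.4, -1.8]
finger_gap: 0.0513
gripper_force: 63.1
time_s: 30.3
eef_pos: [0.5257, -0.177, 0.1508]
eef_rot: [0.708, 0.707, 0.0, 0.001]
ft_force: [-0.6, 0.4, -1.1]
finger_gap: 0.0514
gripper_force: 63.2
```

```bash
python3 -m handwheel '0 0 .001 0 .4;0 0 .001 0 .4;0 0 .001 0 .4;0 0 0.0005 0 .4;0 0 0 0 .4'
```

```text
time_s: 30.8
eef_pos: [0.5257, -0.1773, 0.147]
eef_rot: [0.708, 0.706, 0.0, 0.001]
ft_force: [-1.1, 2.0, 12.0]
finger_gap: 0.0514
gripper_force: 64.5
```

```bash
python3 -m handwheel '0 0 -0.0005 0 .4;0 0 0 0 .7;0 0 0 0 .95;0 0 0 0 .95;0 0 -.03 0 .95;0 0 -.045 0 .95;0 0 -.045 0 .95;0 0 -.01 0 1' >/dev/null
python3 -m handwheel '.04 0 0 0 1;.04 0 0 0 1;.04 0 0 0 1;.04 0 0 0 1;0 0 0 0 1;0 0 0 0 1'
python3 - <<'E'
from h import *
st(); 
for c in('wrist','top','scene'):
  p=shot(c,'m_%s.png'%c);print(c);spots(p,['thermometer','lens','mat','mill','tray_disc'],2);spots(p,['jar0'],5)
E
```

```text
time_s: 32.2
eef_pos: [0.5251, -0.0162, 0.2762]
eef_rot: [0.707, 0.707, -0.0, -0.0]
ft_force: [-0.0, 0.2, 0.2]
finger_gap: 0.0853
gripper_force: 0.0
32.2 [ 0.5251 -0.0162  0.2762] [[-0.0, 1.0, -0.001], [1.0, 0.0, -0.0], [-0.0, -0.001, -1.0]] [-0.089  0.34   1.911 -0.     0.891 -0.089] 0.08531865261075375 [-0.   0.2  0.2]
wrist
thermometer 0.97 [ 0.526 -0.047  0.003]
lens 0.55 [ 0.602 -0.046  0.011]
mat 0.65 [ 0.527 -0.006  0.002]
jar0 0.77 [ 0.526 -0.174  0.026]
top
thermometer 0.72 [ 0.193 -0.315 -0.006]
lens 0.83 [ 0.263 -0.394  0.01 ]
lens 0.53 [ 0.757  0.006 -0.   ]
mat 0.72 [0.757 0.005 0.001]
mat 0.65 [ 0.52  -0.011  0.002]
mill 0.68 [ 0.508 -0.271  0.025]
mill 0.58 [ 0.524 -0.179  0.026]
tray_disc 0.6 [0.52  0.293 0.044]
jar0 0.84 [0.505 0.541 0.002]
jar0 0.74 [ 0.611 -0.261  0.026]
jar0 0.62 [ 0.525 -0.355  0.029]
jar0 0.46 [ 0.527 -0.178  0.029]
scene
thermometer 0.74 [ 0.526 -0.054  0.005]
thermometer 0.68 [ 0.2   -0.315  0.003]
lens 0.91 [ 0.605 -0.048  0.012]
lens 0.49 [ 0.261 -0.389  0.007]
mat 0.93 [ 0.521 -0.005  0.   ]
mill 0.94 [ 0.507 -0.267  0.028]
mill 0.47 [ 0.527 -0.262 -0.002]
tray_disc 0.96 [0.528 0.291 0.041]
jar0 0.83 [ 0.614 -0.258  0.026]
jar0 0.63 [ 0.522 -0.351  0.027]
jar0 0.62 [0.506 0.542 0.   ]
jar0 0.55 [ 0.526 -0.177  0.03 ]
```

View pics/m_wrist.png

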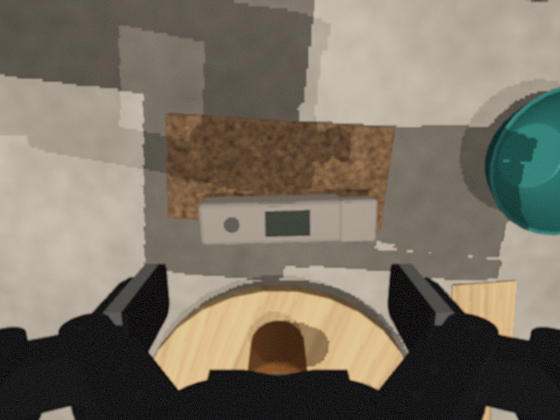

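View pics/m_scene.png

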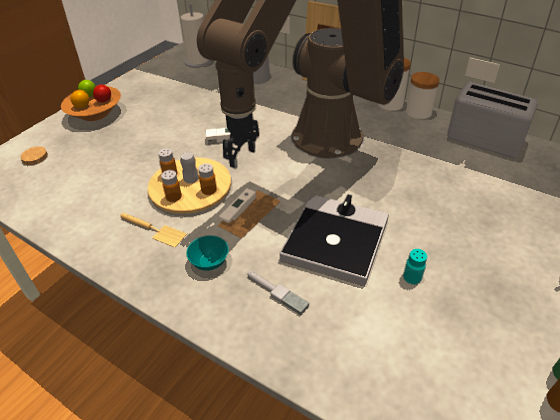

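All three jars stand on the turntable, and the plate is cleared. The thermometer has been knocked towards the turntable: in the wrist view it spans px (200–377, 197–243) and hangs over the mat's edge. I'll measure it.

Run:
```python
from h import *
p=shot('wrist')
t=ctrl.trace(p,'thermometer')[0]['pixels'].astype(np.uint8)
print(cv2.boundingRect(t),t.sum()); r=cv2.minAreaRect(cv2.findNonZero(t)); b=cv2.boxPoints(r)
w=np.array([ray(p,q,.033) for q in b]);print(np.round(w,4), w.mean(0)); 
for i in range(4):
    v=w[(i+1)%4]-w[i];print(np.linalg.norm(v),np.arctan2(v[1],v[0]))
m=ctrl.trace(p,'mat')[0]['pixels'].astype(np.uint8);y,x=np.nonzero(m);
print('mat', [ray(p,q,.004)[:2].round(4) for q in [(167,113),(395,127),(167,217)]])
s=[ctrl.spot_point(p,'thermometer')[0]['centre'] for _ in range(2)];print(s)
```

```text
(198, 193, 179, 52) 8219
[[ 0.4534 -0.025   0.033 ]
 [ 0.6099 -0.0207  0.033 ]
 [ 0.6143 -0.0653  0.033 ]
 [ 0.452  -0.0699  0.033 ]] [ 0.53238339 -0.0452369   0.033     ]
0.15661890737017614 0.027495734946426872
0.044848851361937905 -1.474463510833957
0.16234745860708852 -3.113179942050625
0.04496927796809673 1.539470087407225
mat [array([0.4242, 0.0454]), array([0.6312, 0.0328]), array([ 0.4161, -0.0526])]
[[0.5267, -0.0457, 0.0056], [0.5267, -0.0457, 0.0056]]
```

```bash
python3 -m handwheel '-.0145 0 0 0 .7;-.0145 0 0 0 .7;0 0 0 .089 .7;0 0 0 .089 .7;0 0 0 .089 .7;0 0 0 .089 .7;0 0 0 .089 .7;0 0 0 .089 .7' >/dev/null
python3 -m handwheel '0 0 0 .089 .7;0 0 0 .089 .7;0 0 0 .089 .7;0 0 0 .089 .7;0 0 0 .089 .7;0 0 0 0 .7'
python3 - <<'E'
from h import *
st(); to([.5245,-.0458,.081],-1.54);p=shot('wrist');spots(p,['thermometer','lens'],2)
E
```

```text
time_s: 34.9
eef_pos: [0.5252, -0.0471, 0.2765]
eef_rot: [1.0, 0.014, -0.0, 0.0]
ft_force: [0.6, -0.9, 0.3]
finger_gap: 0.0597
gripper_force: 0.0
34.9 [ 0.5252 -0.0471  0.2765] [[1.0, 0.028, -0.0], [0.028, -1.0, -0.0], [-0.0, 0.0, -1.0]] [-0.147  0.342  1.906 -0.     0.893  1.396] 0.059717808123768104 [ 0.6 -0.9  0.3]
shift [-0.0006, -0.0013, 0.1955] min rows 3.9 turn units(z down) -0.0019 or 1.998 j6 1.4
thermometer 0.64 [ 0.525 -0.048  0.004]
lens 0.97 [ 0.602 -0.051  0.012]
```

```bash
python3 -m handwheel '0 0 .04 0 .7;0 0 .04 0 .7;0 0 .04 0 .7;0 0 .04 0 .7;0 0 .025 0 .7;0 0 .008 0 .7;0 0 0 0 .7'
python3 -m handwheel '0 0 0 0 .3;0 0 0 0 .3;0 0 0 0 .3;0 0 0 0 .3;0 0 0 0 .3;0 0 0 0 .3'
```

```text
time_s: 35.75
eef_pos: [0.5248, -0.0461, 0.0828]
eef_rot: [1.0, 0.016, -0.001, -0.0]
ft_force: [0.7, 0.1, 0.8]
finger_gap: 0.0599
gripper_force: 0.0
time_s: 36.35
eef_pos: [0.5261, -0.0462, 0.0851]
eef_rot: [1.0, 0.016, 0.001, 0.0]
ft_force: [-1.1, -0.4, 10.2]
finger_gap: 0.0388
gripper_force: 61.7
```

```bash
python3 -m handwheel '0 0 -.01 0 .3;0 0 -.04 0 .3;0 0 -.045 0 .3;0 0 -.045 0 .3;0 0 -.01 0 .3;0 0 0 -.07 .3;0 0 0 -.07 .3;0 0 0 -.07 .3' >/dev/null
python3 -m handwheel '0 0 0 -.07 .3;0 0 0 -.07 .3;0 0 0 -.07 .3;0 0 0 -.07 .3;0 0 0 -.07 .3;0 0 0 -.07 .3;0 0 0 -.07 .3;0 0 0 -.07 .3' >/dev/null
python3 -m handwheel '0 0 0 -.07 .3;0 0 0 -.07 .3;0 0 0 -.07 .3;0 0 0 0 .3'
python3 - <<'E'
from h import *
st(); to([.523,.129,.199],0);p=shot('wrist');spots(p,['thermometer','lens','tray_disc'],2);p=shot('scene');spots(p,['thermometer','lens','tray_disc'],2)
E
```

```text
time_s: 38.35
eef_pos: [0.525, -0.046, 0.234]
eef_rot: [0.706, 0.708, 0.0, 0.0]
ft_force: [-0.9, -0.3, -1.7]
finger_gap: 0.0389
gripper_force: 61.0
38.35 [ 0.525 -0.046  0.234] [[-0.002, 1.0, 0.0], [1.0, 0.002, -0.0], [-0.0, 0.0, -1.0]] [-0.145  0.398  1.949  0.     0.794 -0.147] 0.038887439115087 [-0.9 -0.3 -1.7]
shift [0.175, -0.0017, 0.035] min rows 3.6 turn units(z down) 0.0014 or -1.999 j6 -0.15
thermometer 0.95 [ 0.522 -0.043  0.151]
lens 0.71 [0.524 0.032 0.16 ]
thermometer 0.73 [ 0.527 -0.046  0.151]
thermometer 0.69 [ 0.2   -0.314  0.004]
lens 0.74 [ 0.258 -0.39   0.008]
lens 0.69 [0.526 0.033 0.16 ]
tray_disc 0.81 [0.531 0.294 0.042]
```

```bash
python3 -m handwheel '.035 0 .005 0 .3;.035 -.001 .007 0 .3;.035 0 .007 0 .3;.035 0 .007 0 .3;.025 0 .006 0 .3;.01 0 .002 0 .3;0 0 0 0 .3;0 0 0 0 .3'
python3 - <<'E'
from h import *
st();p=shot('wrist','aim.png');spots(p,['thermometer','lens','tray_disc'],2);p=shot('scene','aim2.png');spots(p,['thermometer','lens','tray_disc'],2);p=shot('top');spots(p,['thermometer','lens','tray_disc'],2)
E
```

```text
time_s: 39.55
eef_pos: [0.5242, 0.1284, 0.1996]
eef_rot: [0.707, 0.707, -0.0, 0.0]
ft_force: [-0.2, -0.4, -1.3]
finger_gap: 0.0388
gripper_force: 61.0
39.55 [0.5242 0.1284 0.1996] [[0.0, 1.0, -0.0], [1.0, -0.0, -0.0], [-0.0, -0.0, -1.0]] [ 0.184  0.463  1.949 -0.     0.731  0.185] 0.03878615696008378 [-0.2 -0.4 -1.3]
thermometer 0.58 [0.522 0.132 0.117]
lens 0.83 [0.523 0.206 0.126]
thermometer 0.9 [ 0.198 -0.316  0.002]
thermometer 0.77 [0.526 0.127 0.118]
lens 0.86 [0.524 0.209 0.128]
lens 0.77 [ 0.258 -0.392  0.008]
tray_disc 0.81 [0.528 0.293 0.04 ]
thermometer 0.83 [ 0.195 -0.314 -0.004]
thermometer 0.74 [ 0.526 -0.175  0.026]
lens 0.59 [ 0.263 -0.393  0.009]
```

View pics/aim2.png

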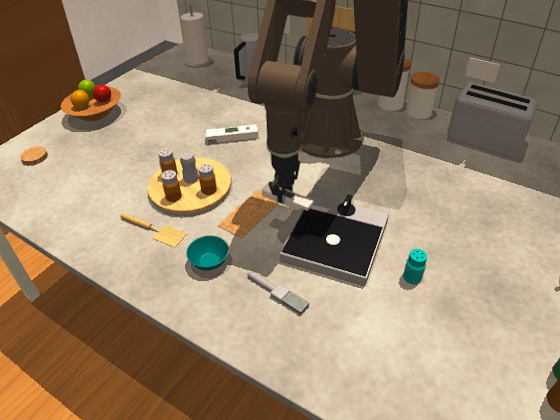

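The scene shows the thermometer held level over the tray's right edge with its nose towards the spot at (333,240). Range and aim check out, so I hold.

```bash
for i in 1 2 3 4; do python3 -m handwheel '0 0 0 0 .3;0 0 0 0 .3;0 0 0 0 .3;0 0 0 0 .3;0 0 0 0 .3;0 0 0 0 .3;0 0 0 0 .3' | head -2; done
python3 -m handwheel '-.01 0 -.01 0 .3;-.025 0 -.01 0 .3;-.034 0 -.01 0 .3;-.034 0 0 0 .3;-.033 0 0 0 .3;0 0 0 .07 .3;0 0 0 .07 .3;0 0 0 .07 .3' >/dev/null
python3 -m handwheel '0 0 0 .07 .3;0 0 0 .07 .3;0 0 0 .07 .3;0 0 0 .07 .3;0 0 0 .07 .3;0 0 0 .07 .3;0 0 0 .07 .3;0 0 0 .07 .3' >/dev/null
python3 -m handwheel '0 0 0 .07 .3;0 0 0 .07 .3;0 0 0 .07 .3;0 0 0 .07 .3;0 0 0 0 .3'
python3 - <<'E'
from h import *
st(); to([.522,-.008,.09],-1.64);p=shot('wrist');spots(p,['thermometer','lens','mat'],2);p=shot('scene');spots(p,['mat'],2)
E
```

```text
time_s: 40.85
eef_pos: [0.5242, 0.129, 0.1995]
time_s: 41.55
eef_pos: [0.5242, 0.129, 0.1995]
time_s: 42.25
eef_pos: [0.5242, 0.129, 0.1995]
time_s: 42.95
eef_pos: [0.5242, 0.129, 0.1995]
time_s: 45.05
eef_pos: [0.5242, -0.0075, 0.2301]
eef_rot: [0.999, -0.04, 0.0, 0.0]
ft_force: [-0.3, 1.0, -1.7]
finger_gap: 0.0387
gripper_force: 61.2
45.05 [ 0.5242 -0.0075  0.2301] [[0.997, -0.081, 0.0], [-0.081, -0.997, -0.0], [0.0, 0.0, -1.0]] [-0.072  0.4    1.958 -0.     0.783  1.58 ] 0.03873574453950355 [-0.3  1.  -1.7]
shift [-0.0022, 0.0006, 0.1401] min rows 2.8 turn units(z down) -0.0075 or 1.992 j6 1.58
thermometer 0.89 [ 0.522 -0.007  0.15 ]
lens 0.57 [ 0.602 -0.015  0.157]
mat 0.71 [ 0.522 -0.005 -0.002]
```

```bash
python3 -m handwheel '-.002 0 .04 0 .3;0 0 .04 0 .3;0 0 .04 0 .3;0 0 .015 0 .3;0 0 .006 0 .3;0 0 .002 0 .3;0 0 .001 0 .3;0 0 0 0 .3'
```

```text
time_s: 46.15
eef_pos: [0.5228, -0.0069, 0.0864]
eef_rot: [0.999, -0.039, 0.001, 0.0]
ft_force: [-1.4, 0.5, -1.5]
finger_gap: 0.0392
gripper_force: 61.0
```

```bash
python3 -m handwheel '0 0 .001 0 .3;0 0 .0005 0 .3;0 0 0 0 .3'
python3 -m handwheel '0 0 0 0 .5;0 0 0 0 .75;0 0 0 0 .75;0 0 -.02 0 .75;0 0 -.04 0 .75;0 0 -.045 0 .75;0 0 -.045 0 .8;0 0 0 0 1'
python3 -m handwheel '0 0 0 0 1;0 0 0 0 1;0 0 0 0 1'
python3 - <<'E'
from h import *
st()
for c in('wrist','top','scene'):
  p=shot(c,'f_%s.png'%c);print(c);spots(p,['thermometer','lens','mat','mill','turntable_mid','dial_grip'],1);spots(p,['jar0'],4)
E
```

```text
time_s: 46.45
eef_pos: [0.5227, -0.0069, 0.0851]
eef_rot: [0.999, -0.039, 0.001, 0.0]
ft_force: [-2.0, 0.2, 13.9]
finger_gap: 0.0388
gripper_force: 63.0
time_s: 47.25
eef_pos: [0.5246, -0.007, 0.2393]
eef_rot: [0.999, -0.039, 0.004, 0.0]
ft_force: [-0.2, 0.8, -1.0]
finger_gap: 0.0808
gripper_force: 0.0
time_s: 47.55
eef_pos: [0.5215, -0.0068, 0.2328]
eef_rot: [0.999, -0.039, -0.001, -0.0]
ft_force: [-0.7, 0.1, 0.5]
finger_gap: 0.0855
gripper_force: 0.0
47.55 [ 0.5215 -0.0068  0.2328] [[0.997, -0.079, -0.002], [-0.079, -0.997, 0.0], [-0.002, 0.0, -1.0]] [-0.071  0.394  1.96  -0.     0.79   1.578] 0.08551227224501341 [-0.7  0.1  0.5]
wrist
thermometer 0.97 [ 0.522 -0.005  0.003]
lens 0.85 [ 0.598 -0.014  0.011]
jar0 0.96 [ 0.523 -0.174  0.03 ]
top
thermometer 0.76 [ 0.194 -0.315 -0.005]
lens 0.95 [ 0.261 -0.393  0.007]
mat 0.55 [ 0.523 -0.008  0.002]
mill 0.62 [ 0.509 -0.269  0.027]
turntable_mid 0.89 [ 0.524 -0.266  0.03 ]
dial_grip 0.65 [ 0.523 -0.266  0.001]
jar0 0.85 [ 0.532 -0.354  0.026]
jar0 0.85 [ 0.614 -0.259  0.027]
jar0 0.74 [ 0.522 -0.177  0.026]
jar0 0.61 [0.507 0.542 0.   ]
scene
thermometer 0.85 [ 0.2   -0.312  0.004]
lens 0.72 [ 0.604 -0.014  0.011]
mat 0.66 [ 0.523 -0.007 -0.003]
mill 0.75 [ 0.508 -0.271  0.031]
turntable_mid 0.84 [ 0.525 -0.263  0.026]
dial_grip 0.48 [0.387 0.269 0.066]
jar0 0.9 [ 0.524 -0.346  0.028]
jar0 0.74 [ 0.524 -0.176  0.026]
jar0 0.67 [0.507 0.542 0.   ]
jar0 0.58 [ 0.614 -0.26   0.025]
```

View pics/f_wrist.png

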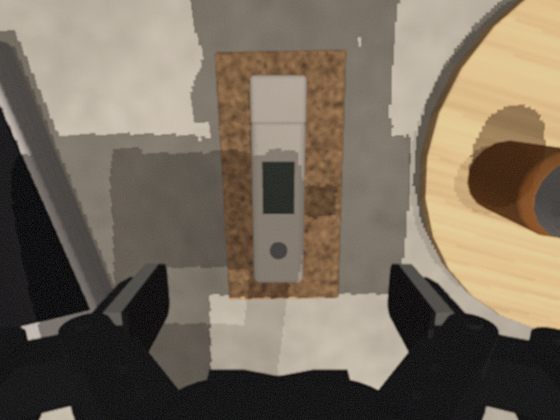

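View pics/f_scene.png

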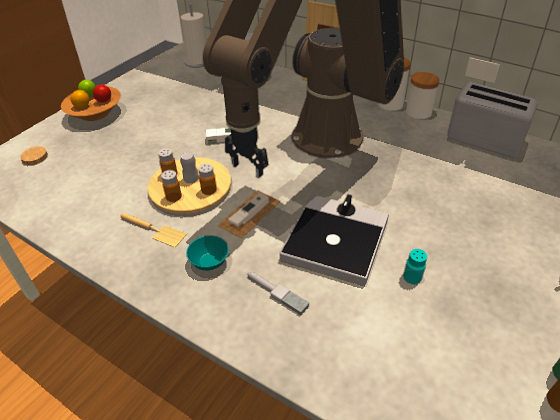

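The thermometer lies centred and lengthwise on the mat (wrist px 250–305, 75–283). The three jars and the mill stand on the turntable, and the gripper is clear, so I'm handing in.

```bash
python3 -c "
from plant import ctrl
print(ctrl.sign_off())"
```

```text
the job is handed in; nothing more can be done
None
```

The job is handed in at about 48 s of robot time, with no verdict returned: the dial is at off, the three jars and the mill stand on the turntable, the thermometer was held on the metal spot from about 12 cm for over 2 s and is back flat on its mat, and I never went near the bowl, brush or spatula.

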